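# Stand the bench tablet on its prop leg

### The arm

A 6-joint arm with a two-finger parallel gripper is mounted at the origin on the work surface. World frame = base frame: x ahead of the robot, y to its left, z up, the work surface at z = 0. Lengths are in m, angles in rad, forces in N, time in s.
With the tool pointing down it reaches from about 0.35 to 0.725 m from the base axis. Payload 6 kg.
Tool frame: the origin (TCP) lies midway between the tips of the shut fingers; the grasp point (between the pads) lies 19 mm behind it; x points along the fingers, z is the direction in which the jaws open and shut, and the axes are right-handed (so a half turn about x gives the same grasp; the last joint's range is limited). The gripper opens to 85 mm and grips with 20 to 120 N. Pads are 22 mm wide; open, the fingers measure 114 mm over their backs; the gripper's body (76 mm by 85 mm) begins 54 mm behind the grasp point. The pads swing forward as they close: fully open they stand 13 mm farther back than shut.
Start: joints at [-0.964, 0.04, 0.085, 0, -1.615, -0.334], TCP at [0.162, -0.578, 0.231] pointing down, gripper open.
Joint ranges: [-2.56, 2.56], [-1.29, 2.01], [-1.08, 1.49], [-3.29, 1.98], [-2.81, -0.18], [-2.99, 2.99]. Speed limits (rad/s): [2.57, 2.57, 3.01, 3.14, 3.14, 3.14].

### API

Orientations are given as a unit quaternion [w, x, y, z].
In Python, from rig import r gives the robot as it stands. Calls block until the motion is done:
- r.move_ptp(position, orientation): joint-space move of the TCP to a pose.
- r.line_to(position, max_speed=0.15, ori=None): straight line of the TCP; ori=None keeps the orientation; max_speed is the mean speed in m/s.
- r.move_joints(angles): joint-space move.
- r.open_gripper() and r.grab(f_grip=None): open the fingers fully, or close them until they stop; f_grip is the grip in N (None keeps the last).
- r.pause(seconds).
- r.solve_ik(position, orientation): joint angles nearest the present ones, or None.
- r.grab_frame(name): name is "side" or "top"; returns a dict with "color" (480x640x3 uint8, red, green, blue), "intrinsics" (3x3 intrinsics, pixels), "R" (3x3) and "t" (3): a world point X has camera coordinates R X + t. Camera axes: x right, y down, z forward; pixel columns grow to the right and rows downward; lengths in m; the calibration is good to about 2 mm. A picture is of the moment at which its call begins. There is no depth.
A pose or a line that the arm cannot do raises r.Unreachable and nothing moves.
- r.finish_job(): hands the job in, once; it reports no verdict.
Trained networks look in the newest picture that a camera, given by its name, has taken for a name from the list of things; names that differ only in an ending like _2 or _b are one class to them, and where a whole thing is asked for, a point or a joint stands for the part that bears it (a point fixed in the world has none). Each returns a list of dicts, best first, with "conf" (0 to 1); they miss things now and then, are a little off and sometimes report something else, mostly with a low value. They report only what shows in the picture. A call takes as long as a camera call.
- r.boxes_of(camera, query): "at" ([x, y, z] in m, in world coordinates, good to about 4 mm: the middle of the surface that is visible of it).
- r.cut_out(camera, query): "region" (480x640 bool, what is visible of it).
- r.mark_of(camera, query): "at" ([x, y, z] in m, in world coordinates, good to about 4 mm: a listed point, or the origin of a listed thing).
Readings, each from a call of its own:
- r.current_t(): time.
- r.current_joint_positions(): joint angles.
- r.current_qvel(): joint speeds.
- r.current_joint_torque(): joint torques, N m.
- r.current_ee_pos(): TCP position.
- r.current_ee_rot(): TCP orientation.
- r.current_ft_force(): force on the tool from outside, world axes, zero at the start.
- r.current_ft_torque(): the same for the moment, N m.
- r.current_opening(): finger opening in m.
Only numpy, scipy, OpenCV 4.12 (cv2) and the standard library are available. Lean on these libraries where they do the work, as an engineer would, in place of code of your own. Each camera call takes 0.05 s, during which the arm holds its last target.

### The job

Swing the orange spring leg on the back of the tablet outwards until it snaps over and locks open, then lift the tablet out of its wooden dock and set it down gently in the middle of the grey mat, so that it stands by itself on its lower edge and the leg, square to the mat, with the screen facing the mat's orange stripe. Never let the tablet fall over, and leave the caliper, file, sketchbook and steel block alone.

Things in the scene. Friction and masses are not known exactly. Their poses are not given: they have to be found in the camera images.
- tablet: Dark tablet 190 wide (y) x 140 high (z) x 14 mm thick (x), 0.4 to 0.65 kg. Origin: middle of lower edge, mid-thickness; z up to the top edge, screen faces own -x, back +x. Starts upright in the dock. Pinch the top edge across its thickness: back is bare for |y| under 45 mm. With the leg open it stands on a flat surface leaning back (top to +x) 0.39 rad, foot 85 mm behind the lower edge.
- leg (a joint): Prop leg angle, rad: 0 folded on the tablet's back, 0.75 open at its stop. Hinge along the tablet's y at x 11, z 115 mm; opening swings the lower end off the back (+x). Over-centre spring, dead point 0.40: below it the leg snaps shut, above it snaps open and is held at the stop. Pushing the tab takes about 4 N at first, less near the dead point.
- leg_tab (a point): Centre of the leg's orange side tab, beyond the tablet's own -y side (right, seen from the screen). 6 mm thick, 24 along the leg, spans tablet y -97 to -137 mm (tablet's side is at -95, dock's end at -110). Folded: tablet x 11, z 60 mm; 55 mm from the hinge. Push it towards +x with shut fingers lowered beside the tablet on the screen side, or pinch it.
- leg_foot (a point): Centre of the leg's foot, a rubber bar 8 mm in diameter, 124 mm long along the tablet's y, 108 mm from the hinge. The leg is a U: this bar and two arms 14 mm wide, 5 mm thick, at tablet y +54 and -54 mm, each on its own short hinge; nothing lies between them above the bar. A small steel spring strut sits at y +78 mm.
- dock: Dark wooden dock fixed to the bench, 100 deep x 220 mm wide (y). Origin on the bench below the slot's middle; x runs from screen to back of the tablet in it. Slot upright, 16 mm wide, floor 12 mm and walls 40 mm above the bench; back wall open for |y| under 74 mm so that the leg can swing. Lift the tablet straight up, over 28 mm, to clear it.
- mat: Grey bench mat fixed to the bench, 240 (x) x 280 (y) x 3 mm thick, origin at the centre of its underside. Orange stripe along its -x edge (on the robot's side).
- stripe (a point): Middle of the mat's orange stripe, 111 mm from the mat's centre towards its -x, on its top.
- caliper: Digital caliper lying flat, 200 long x 50 wide x 12 mm high, loose; leave alone. Origin under the display.
- file: Hand file with a black handle lying flat, 280 long x 28 wide x 26 mm high, loose; leave alone. Origin at the ferrule, underside.
- sketchbook: Spiral sketchbook lying flat, 160 x 220 x 14 mm, loose; leave alone. Origin under its centre.
- bench_block: Steel bench block on a wooden base, 75 x 75 x 40 mm, loose; leave alone. Origin under its centre.

How it is judged:
By the outcome, as a careful person would: the job done as asked, in the order asked, and still so for the second after the job is handed in, with the robot touching nothing.
It also fails if it takes over 56 s, if anything falls off the work surface, if the arm or the gripper's body presses on something with over 40 N, if the wrist force passes 120 N, or if a joint passes its speed limit or range.

## Working session

There is one attempt and no reset: what is moved stays moved. The work goes in short steps, each a Python script; the robot and the scene stay as the last script left them, time stands still between calls to the robot, and variables do not carry over. Pictures are saved under pics/ and viewed, and the job is handed in when it is done.

```bash
mkdir -p pics; ls; python3 - <<'E'
from rig import r
import cv2
for c in ("side","top"):
    f=r.grab_frame(c); cv2.imwrite(f"pics/{c}0.png",f["color"][:,:,::-1])
    print(c,f["intrinsics"].tolist(),f["R"].round(4).tolist(),f["t"].round(4).tolist())
    for q in ("tablet","leg_tab","leg_foot","dock","mat","stripe","caliper","file","sketchbook","bench_block"):
        print(q,[(m["at"],round(m["conf"],2)) for m in r.mark_of(c,q)][:3])
print(r.current_t(),r.current_ee_rot(),r.current_ft_force())
E
```

```text
pics
side [[447.78077847247977, 0.0, 316.33708409263744], [0.0, 447.78077847247977, 242.27512316101866], [0.0, 0.0, 1.0]] [[-0.9448, -0.3276, 0.0048], [-0.168, 0.4718, -0.8656], [0.2813, -0.8186, -0.5008]] [0.483, 0.1799, 1.1883]
tablet [([0.573, 0.1831, 0.0108], 0.71)]
leg_tab [([0.5704, 0.0666, 0.0773], 0.57)]
leg_foot []
dock [([0.5718, 0.1834, -0.0028], 0.83)]
mat [([0.5009, -0.2184, 0.0014], 0.78)]
stripe [([0.389, -0.2218, 0.0021], 0.57)]
caliper [([0.7614, 0.026, 0.0029], 0.77), ([0.5727, 0.5139, -0.0002], 0.57)]
file [([0.2621, 0.3353, 0.0005], 0.85), ([0.5747, 0.1836, 0.0093], 0.69)]
sketchbook [([0.5757, 0.5118, 0.0024], 0.62)]
bench_block [([0.5435, -0.5002, 0.0019], 0.53)]
top [[560.2480065277232, 0.0, 316.60039602946955], [0.0, 560.2480065277232, 247.454331434352], [0.0, 0.0, 1.0]] [[-0.0271, -0.9996, 0.0026], [-0.9895, 0.0264, -0.1422], [0.1421, -0.0064, -0.9898]] [0.0133, 0.5139, 1.557]
tablet [([0.3866, -0.2199, 0.0029], 0.41)]
leg_tab [([0.5716, 0.067, 0.0714], 0.5)]
leg_foot []
dock [([0.5725, 0.1825, 0.002], 0.56)]
mat [([0.4982, -0.2148, 0.0009], 0.93), ([0.5716, 0.1844, -0.0006], 0.28)]
stripe [([0.3874, -0.219, 0.0045], 0.57)]
caliper [([0.762, 0.0307, -0.0014], 0.6)]
file [([0.2597, 0.3344, -0.0032], 0.61)]
sketchbook [([0.5735, 0.512, 0.0034], 0.8)]
bench_block [([0.5468, -0.5036, -0.0007], 0.57), ([0.5739, 0.1826, -0.0002], 0.47)]
1.1 [ 0.42737965 -0.56331962  0.42736414  0.5633627 ] [ 0.12310164 -0.78962243  0.1243862 ]
```

View pics/side0.png

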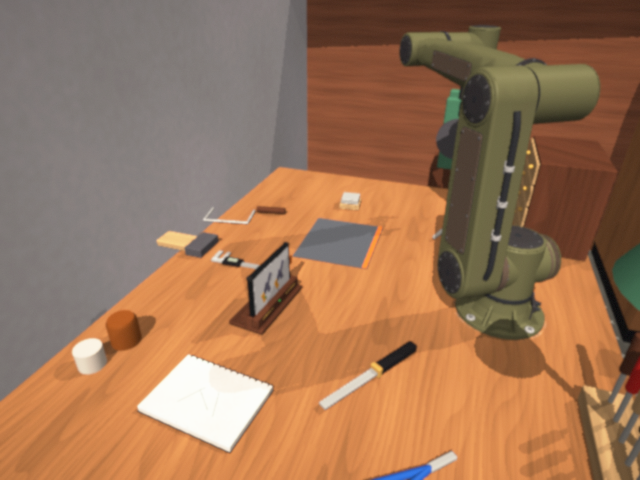

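View pics/top0.png

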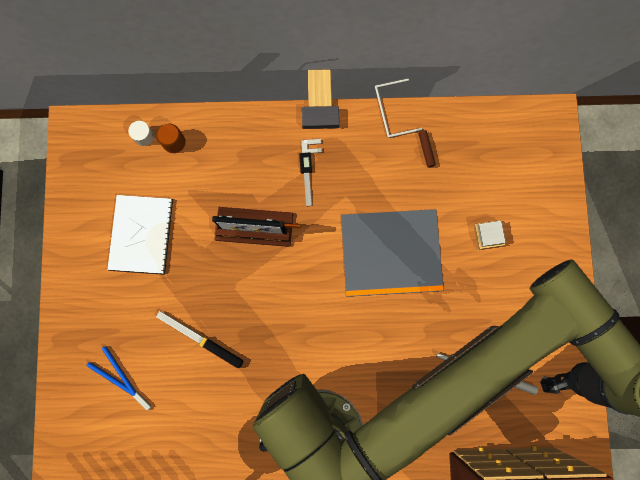

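The tablet stands in the dock around (254,224) in the top view with its screen facing the robot. The mat is at (392,252) with its stripe on the robot side, and the tab pokes out at about (300,229). Next I'll measure the yaws.

```bash
cat > h.py <<'E'
from rig import r
import numpy as np, cv2
def ray(f,uv,z):
    K,R,t=f["intrinsics"],f["R"],f["t"]
    d=R.T@np.linalg.solve(K,np.array([uv[0],uv[1],1.0])); c=-R.T@t
    return c+d*(z-c[2])/d[2]
def proj(f,X):
    p=f["intrinsics"]@(f["R"]@np.asarray(X,float)+f["t"]); return p[:2]/p[2]
E
python3 - <<'E'
from h import *
f=r.grab_frame("top"); g=r.grab_frame("side")
img=f["color"]
def rect(mask,z,F):
    cs=max(cv2.findContours(mask.astype(np.uint8),0,1)[0],key=cv2.contourArea)[:,0]
    P=np.array([ray(F,p,z)[:2] for p in cs],np.float32)
    return cv2.minAreaRect(P)
for F,n in((f,"top"),(g,"side")):
    for q,z in (("mat",.003),("stripe",.003),("dock",.04),("tablet",.152),("leg_tab",.07)):
        for m in r.cut_out(n,q)[:2]:
            k=m["region"]; print(n,q,round(m["conf"],2),k.sum(),rect(k,z,F))
            np.save(f"pics/{n}_{q}.npy",k) if m is not None else 0
cv2.imwrite("pics/top1.png",cv2.resize(img[190:310,200:460],None,fx=3,fy=3,interpolation=2)[:,:,::-1])
cv2.imwrite("pics/side1.png",cv2.resize(g["color"][225:345,220:320],None,fx=5,fy=5,interpolation=2)[:,:,::-1])
E
```

```text
top mat 0.95 7922 ((0.5003649592399597, -0.21690788865089417), (0.24223902821540833, 0.2808730900287628), 1.7637479305267334)
top stripe 0.82 7844 ((0.5002549886703491, -0.21603551506996155), (0.24128542840480804, 0.28220632672309875), 2.3338515758514404)
top dock 0.71 31 ((0.5788133144378662, 0.06938666850328445), (0.03141193464398384, 0.008700166828930378), 88.47559356689453)
top tablet 0.82 957 ((0.5631341934204102, 0.161379873752594), (0.2323514223098755, 0.03693627938628197), 84.01646423339844)
top leg_tab 0.42 65 ((0.5732637047767639, 0.06825496256351471), (0.04204562306404114, 0.008534429594874382), 88.47559356689453)
side mat 0.72 3026 ((0.49983954429626465, -0.20838552713394165), (0.24047917127609253, 0.28624144196510315), 1.9164327383041382)
side stripe 0.58 3114 ((0.500556468963623, -0.20704235136508942), (0.24343140423297882, 0.2907603085041046), 1.8979476690292358)
side dock 0.74 1591 ((0.5639707446098328, 0.2089991569519043), (0.25041481852531433, 0.1031113937497139), 82.67453002929688)
side tablet 0.95 1913 ((0.5383198261260986, 0.24910908937454224), (0.30775925517082214, 0.09603961557149887), 84.44239044189453)
```

View pics/top1.png

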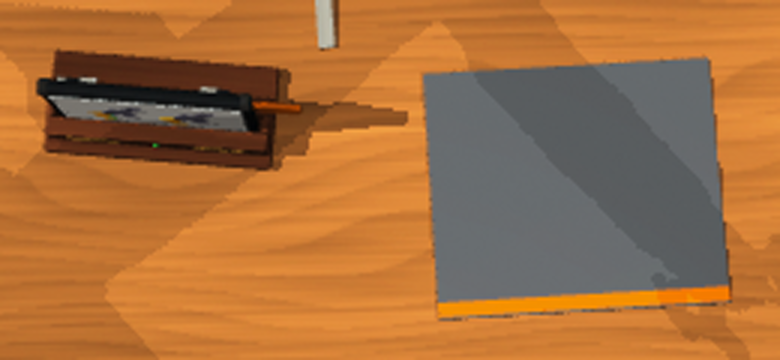

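View pics/side1.png

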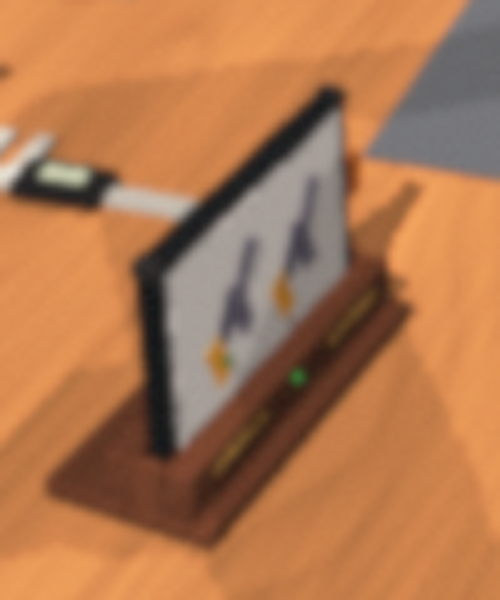

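```bash
cat > fit.py <<'E'
from h import *
import scipy.optimize as so
f=r.grab_frame("top"); g=r.grab_frame("side")
def rend(F,p,boxes):
    m=np.zeros((480*4,640*4),np.uint8); c,s=np.cos(p[2]),np.sin(p[2])
    for (x0,x1,y0,y1,z0,z1) in boxes:
        P=[proj(F,(p[0]+c*x-s*y,p[1]+s*x+c*y,z)) for x in(x0,x1) for y in(y0,y1) for z in(z0,z1)]
        cv2.fillConvexPoly(m,cv2.convexHull(np.round((np.array(P)+.5)*4).astype(np.int32)),1)
    return cv2.resize(m.astype(np.float32),(640,480),interpolation=cv2.INTER_AREA)
B=[(-.007,.007,-.095,.095,.04,.152)]
Dk=[(-.05,.05,-.11,.11,0,.012),]
M=[(-.12,.12,-.14,.14,0,.003)]
mt,ms,dm=[np.load(f"pics/{n}.npy") for n in("top_tablet","side_tablet","top_mat")]
def fit(terms,boxes,p0):
    def cost(p): return sum(np.abs(rend(F,p,boxes)-m).sum() for F,m in terms)
    b=so.minimize(cost,p0,method="Nelder-Mead",options=dict(initial_simplex=np.array(p0)+np.vstack([np.zeros(3),np.diag([.01,.01,.08])]),xatol=1e-4))
    return b.x.round(4),b.fun
print("side",fit([(g,ms)],B,[.573,.183,-.1]))
print("top",fit([(f,mt)],B,[.573,.183,-.1]))
print("both",fit([(g,ms),(f,mt)],B,[.573,.183,-.1]))
print("mat",fit([(f,dm)],M,[.5,-.216,.034]))
# dock: silhouette by dark colour, top view
hsv=cv2.cvtColor(f["color"],cv2.COLOR_RGB2HSV)
p=fit([(g,ms),(f,mt)],B,[.573,.183,-.1])[0]
o=f["color"].copy()
for F,n,o in((f,"top",f["color"].copy()),(g,"side",g["color"].copy())):
    for bx,pp in((B,p),([(-.05,.05,-.11,.11,0,.012)],p)):
        k=(rend(F,pp,bx)>.5).astype(np.uint8); cv2.drawContours(o,cv2.findContours(k,0,1)[0],-1,(0,255,0),1)
    c=o[190:260,200:320] if n=="top" else o[225:345,220:320]
    cv2.imwrite(f"pics/fit_{n}.png",cv2.resize(c,None,fx=5,fy=5,interpolation=0)[:,:,::-1])
E
python3 fit.py
```

```text
side (array([ 0.5722,  0.1884, -0.1011]), np.float64(83.625))
top (array([ 0.5736,  0.1818, -0.1123]), np.float64(112.3125))
both (array([ 0.5734,  0.1841, -0.1068]), np.float64(243.9375))
mat (array([ 0.5003, -0.2164,  0.0325]), np.float64(106.25))
```

View pics/fit_top.png

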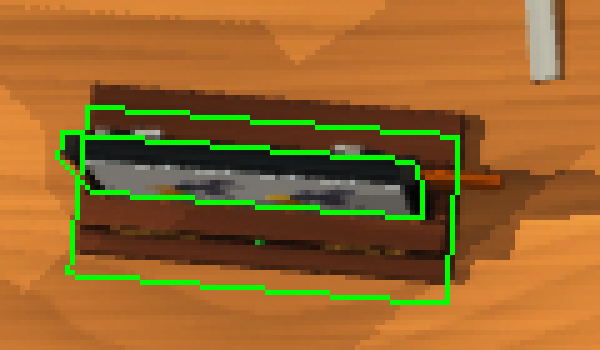

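View pics/fit_side.png

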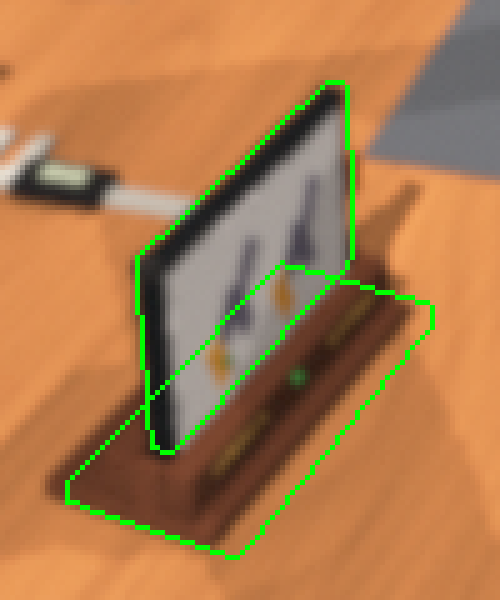

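```bash
cat >> h.py <<'E'
from scipy.spatial.transform import Rotation as Rn
D=(0.573,0.1835,-0.103); M=(0.5003,-0.2164,0.0325)
def W(fr,x,y,z):
    c,s=np.cos(fr[2]),np.sin(fr[2]); return [fr[0]+c*x-s*y,fr[1]+s*x+c*y,z]
def ori(fr,xdir,zdir):
    "tool x and z directions given in frame fr"
    x=np.array(xdir,float);x/=np.linalg.norm(x);z=np.array(zdir,float);z/=np.linalg.norm(z)
    q=(Rn.from_euler('z',fr[2])*Rn.from_matrix(np.column_stack([x,np.cross(z,x),z]))).as_quat()
    return [q[3],*q[:3]]
E
python3 - <<'E'
from h import *
print(Rn.from_quat(np.roll(r.current_ee_rot(),-1)).as_matrix().round(2))
for tilt in (.6,.7):
  for zd in ([1,0,0],[-1,0,0]):
    q=ori(D,[0,np.sin(tilt),-np.cos(tilt)],zd)
    for x,z in((-.03,.2),(-.03,.066),(.022,.066)):
        s=r.solve_ik(W(D,x,-.114,z),q); print(tilt,zd,x,z,None if s is None else np.round(s,2))
for zd in ([1,0,0],[-1,0,0]):
    for z in (.24,.121): s=r.solve_ik(W(D,0,0,z),ori(D,[0,0,-1],zd)); print("grasp",z,None if s is None else np.round(s,2))
    a=.39; d=.14-.031
    for h in (.08,.003): s=r.solve_ik(W(M,-.03+d*np.sin(a),0,h+d*np.cos(a)),ori(M,[-np.sin(a),0,-np.cos(a)],[zd[0]*np.cos(a),0,-zd[0]*np.sin(a)])); print("place",h,None if s is None else np.round(s,2))
E
```

```text
[[-0.   -0.96 -0.27]
 [ 0.   -0.27  0.96]
 [-1.    0.    0.  ]]
0.6 [1, 0, 0] -0.03 0.2 [ 0.08 -0.15 -0.07 -0.59 -1.54  2.94]
0.6 [1, 0, 0] -0.03 0.066 None
0.6 [1, 0, 0] 0.022 0.066 None
0.6 [-1, 0, 0] -0.03 0.2 [ 0.08 -0.15 -0.07 -0.59 -1.54 -0.2 ]
0.6 [-1, 0, 0] -0.03 0.066 [ 0.08 -0.06 -0.23 -0.61 -1.33 -0.06]
0.6 [-1, 0, 0] 0.022 0.066 [ 0.06  0.07 -0.09 -0.61 -1.34 -0.04]
0.7 [1, 0, 0] -0.03 0.2 None
0.7 [1, 0, 0] -0.03 0.066 None
0.7 [1, 0, 0] 0.022 0.066 None
0.7 [-1, 0, 0] -0.03 0.2 [ 0.   -0.13 -0.06 -0.7  -1.56 -0.13]
0.7 [-1, 0, 0] -0.03 0.066 [-0.   -0.03 -0.21 -0.71 -1.37  0.04]
0.7 [-1, 0, 0] 0.022 0.066 [-0.01  0.1  -0.07 -0.71 -1.38  0.04]
grasp 0.24 [ 0.64  0.05  0.11  0.   -1.63  2.4 ]
grasp 0.121 [ 0.64  0.06 -0.1   0.   -1.42  2.4 ]
place 0.08 None
place 0.003 None
grasp 0.24 [ 0.64  0.05  0.11  0.   -1.63 -0.75]
grasp 0.121 [ 0.64  0.06 -0.1   0.   -1.42 -0.75]
place 0.08 [-0.02  0.25  0.17  0.02 -1.88  0.06]
place 0.003 [-0.02  0.28  0.06  0.02 -1.74  0.06]
```

```bash
python3 - <<'E'
from h import *
t=.7; q=ori(D,[0,np.sin(t),-np.cos(t)],[-1,0,0])
r.grab(20)
r.move_ptp(W(D,-.03,-.135,.2),q)
r.line_to(W(D,-.03,-.114,.066),.12)
F0=np.array(r.current_ft_force())
f=r.grab_frame("top"); cv2.imwrite("pics/pp_top.png",cv2.resize(f["color"][150:300,190:390],None,fx=4,fy=4)[:,:,::-1])
f=r.grab_frame("side"); cv2.imwrite("pics/pp_side.png",cv2.resize(f["color"][200:350,200:400],None,fx=4,fy=4)[:,:,::-1])
for x in (-.02,-.012,-.006,0):
    r.line_to(W(D,x,-.114,.066),.05)
    print(x,(np.array(r.current_ft_force())-F0).round(2),r.current_opening())
print(r.current_t())
E
```

```text
-0.02 [ 0.22 -0.75 -0.17] 0.00017289964588874108
-0.012 [ 0.09 -0.12 -0.83] -0.00012646214584696546
-0.006 [-0.13  1.29 -0.2 ] -2.2547283754164802e-07
0 [-2.69  1.3   0.13] -0.0002456061173819711
7.6917
```

View pics/pp_top.png

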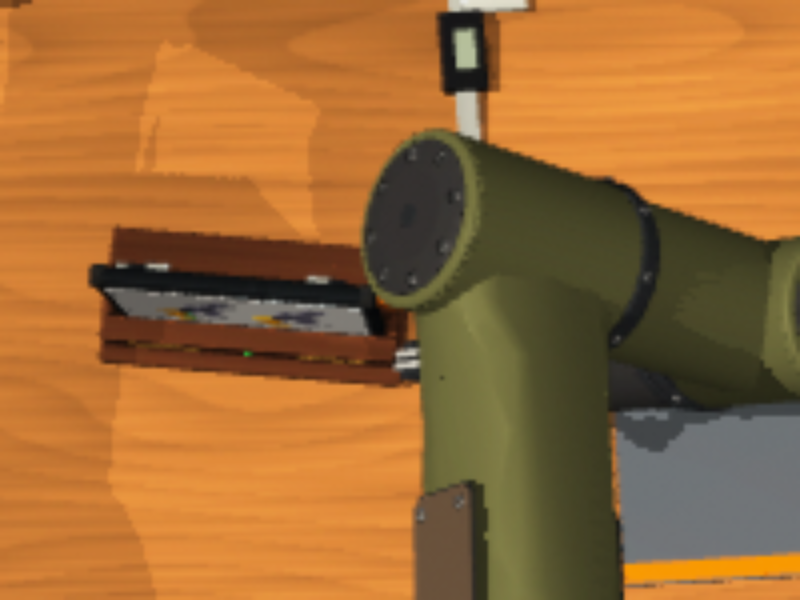

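View pics/pp_side.png

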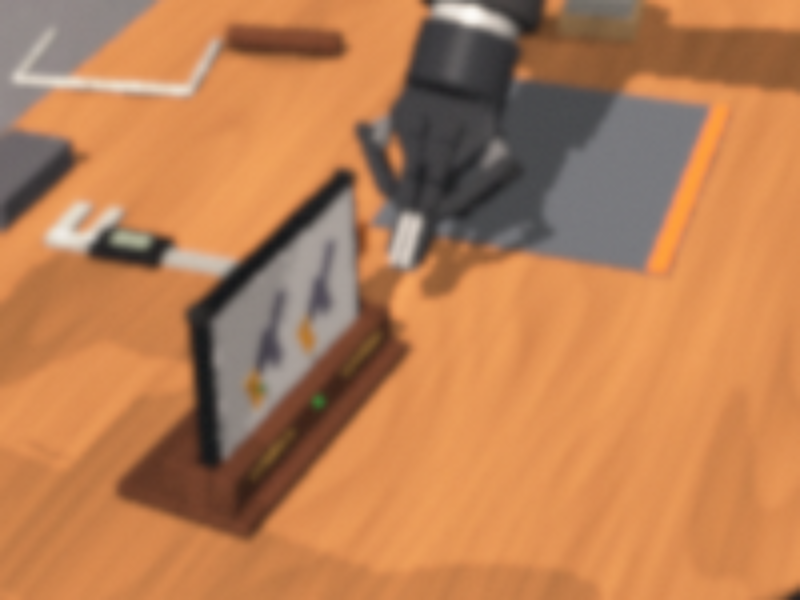

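The fingers are seated beside the tab at side-crop pixel (405,250). Contact began where expected, so I'm continuing the push.

```bash
python3 - <<'E'
from h import *
for x in (.005,.009,.012,.015,.018,.022):
    r.line_to(W(D,x,-.114,.066),.05)
    F=np.array(r.current_ft_force()); print(x,F.round(2))
r.pause(.2);print(np.round(r.current_ft_force(),2))
f=r.grab_frame("side"); cv2.imwrite("pics/po_side.png",cv2.resize(f["color"][200:350,200:400],None,fx=4,fy=4)[:,:,::-1])
print(r.current_t())
E
```

```text
0.005 [-3.63  0.44 -2.81]
0.009 [-1.87  0.55 -1.75]
0.012 [-1.67  0.34 -0.79]
0.015 [-0.36  0.12  0.26]
0.018 [-0.76 -0.43 -0.82]
0.022 [ 0.48 -0.01 -0.94]
[ 0.08  0.17 -0.33]
9.4417
```

View pics/po_side.png

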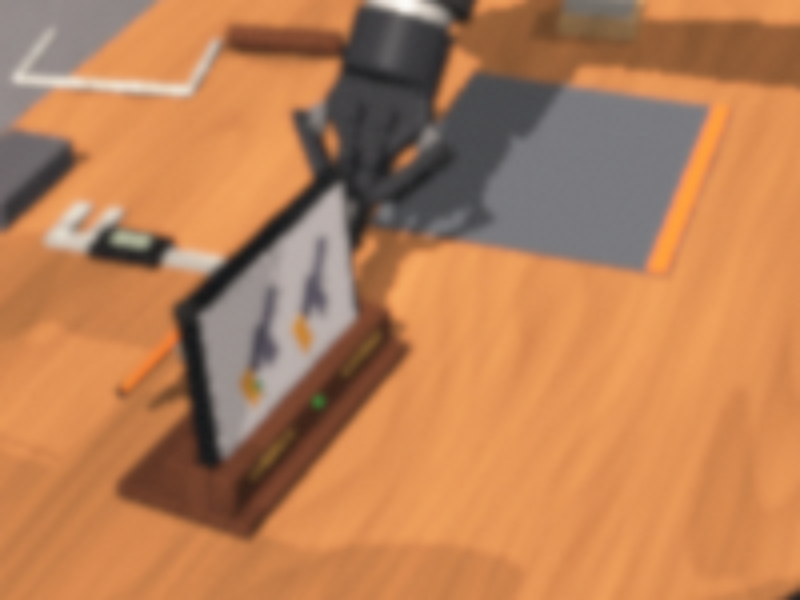

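The leg is open: its arm runs from (178,338) to the foot at (122,390), and the force has dropped to zero. The tablet's top seems to have tipped back slightly in the slot. I'll retreat and re-measure.

```bash
python3 - <<'E'
from h import *
r.line_to(W(D,-.035,-.118,.066),.12)
r.line_to(W(D,-.035,-.145,.25),.25)
r.open_gripper()
for n in("top","side"):
    f=r.grab_frame(n); 
    np.savez(f"pics/f_{n}.npz",**f)
    for q in("tablet","leg_tab","leg_foot"):
        print(n,q,[(np.round(m["at"],4),round(m["conf"],2)) for m in r.mark_of(n,q)][:2])
    for m in r.cut_out(n,"tablet")[:1]: np.save(f"pics/{n}_tablet2.npy",m["region"]); print(m["region"].sum())
    c=f["color"][180:270,190:330] if n=="top" else f["color"][225:345,220:340]
    cv2.imwrite(f"pics/op_{n}.png",cv2.resize(c,None,fx=5,fy=5,interpolation=2)[:,:,::-1])
print(r.current_t())
E
```

```text
top tablet [(array([0.5706, 0.1839, 0.012 ]), 0.82), (array([0.7613, 0.0305, 0.0015]), 0.44)]
top leg_tab [(array([0.616 , 0.0582, 0.0818]), 0.75)]
top leg_foot [(array([0.6592, 0.1739, 0.0386]), 0.85), (array([0.6161, 0.0633, 0.0849]), 0.39)]
1481
side tablet [(array([0.5679, 0.182 , 0.0109]), 0.65)]
side leg_tab [(array([ 0.5742,  0.1819, -0.0008]), 0.3)]
side leg_foot [(array([0.5723, 0.1844, 0.0107]), 0.71), (array([0.6581, 0.1765, 0.0419]), 0.38)]
1993
12.2417
```

View pics/op_top.png

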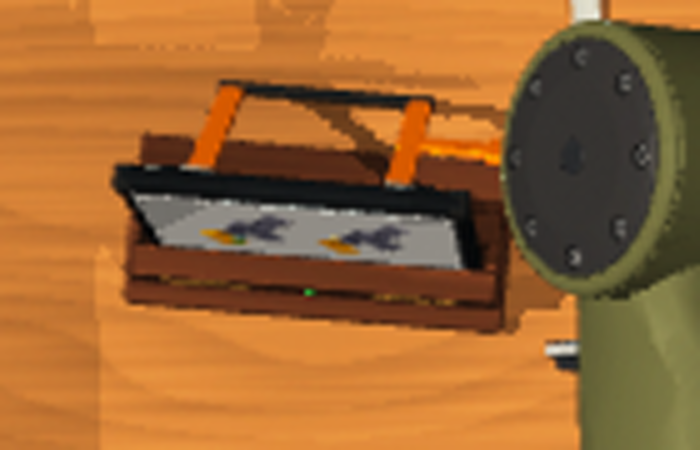

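View pics/op_side.png

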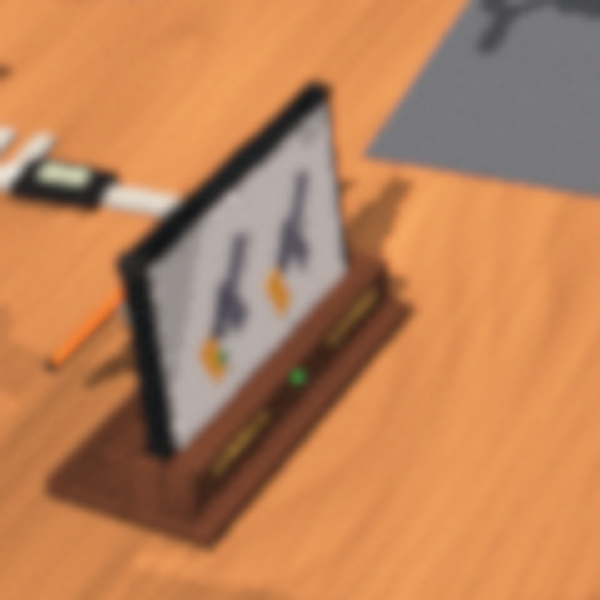

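```bash
cat > fit2.py <<'E'
from h import *
import scipy.optimize as so
T,S=np.load("pics/f_top.npz"),np.load("pics/f_side.npz")
mt,ms=np.load("pics/top_tablet2.npy"),np.load("pics/side_tablet2.npy")
# top: mask may include leg; use only screen+top (colour: drop orange) via side fit mainly
def rend(F,p):
    m=np.zeros((1920,2560),np.uint8);a=p[3];P=[]
    for x in(-.007,.007):
        for y in(-.095,.095):
            for h in(.028,.14):
                P.append(proj(F,W(p[:3],x*np.cos(a)+h*np.sin(a),y,.012+h*np.cos(a)-x*np.sin(a))))
    cv2.fillConvexPoly(m,cv2.convexHull(np.round((np.array(P)+.5)*4).astype(np.int32)),1)
    return cv2.resize(m.astype(np.float32),(640,480),interpolation=cv2.INTER_AREA)
mt=mt.copy(); 
def fit(terms,p0):
    c=lambda p:sum(np.abs(rend(F,p)-m).sum() for F,m in terms)
    b=so.minimize(c,p0,method="Nelder-Mead",options=dict(initial_simplex=np.array(p0)+np.vstack([np.zeros(4),np.diag([.008,.008,.05,.05])]),xatol=1e-4))
    return b.x.round(4),b.fun
print(fit([(S,ms)],[.571,.183,-.103,.07]))
p,_=fit([(S,ms)],[.571,.183,-.103,.07])
c2=lambda l:(np.abs(rend(S,[.572,.184,-.103,l])-ms).sum())
print([(l,c2(l)) for l in(0,.03,.06,.09,.12)])
for F,n in((T,"top"),(S,"side")):
  for l in(.06,.1):
    o=F["color"].copy(); k=(rend(F,[.572,.184,-.103,l])>.5).astype(np.uint8); cv2.drawContours(o,cv2.findContours(k,0,1)[0],-1,(0,255,0),1)
    c=o[180:270,190:330] if n=="top" else o[225:345,220:340]
    cv2.imwrite(f"pics/ov_{n}{l}.png",cv2.resize(c,None,fx=3,fy=3,interpolation=0)[:,:,::-1])
ims=[cv2.imread(f"pics/ov_top{l}.png") for l in(.06,.1)]; cv2.imwrite("pics/ovt.png",np.vstack(ims))
ims=[cv2.imread(f"pics/ov_side{l}.png") for l in(.06,.1)]; cv2.imwrite("pics/ovs.png",np.hstack(ims))
E
python3 fit2.py
```

```text
(array([ 0.5718,  0.1883, -0.0851,  0.0708]), np.float64(116.75))
[(0, np.float32(406.6875)), (0.03, np.float32(284.8125)), (0.06, np.float32(182.4375)), (0.09, np.float32(189.9375)), (0.12, np.float32(279.8125))]
```

```bash
sleep 8
```

```text
(no output)
```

View pics/ovt.png

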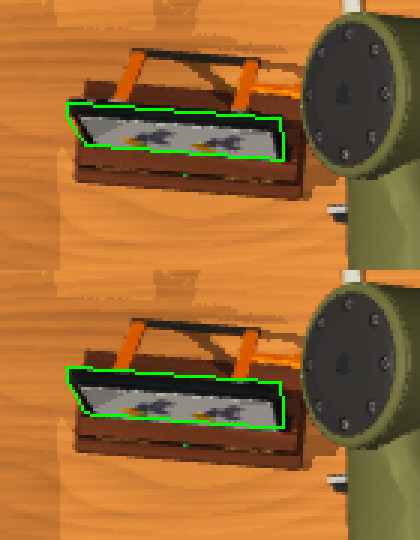

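View pics/ovs.png

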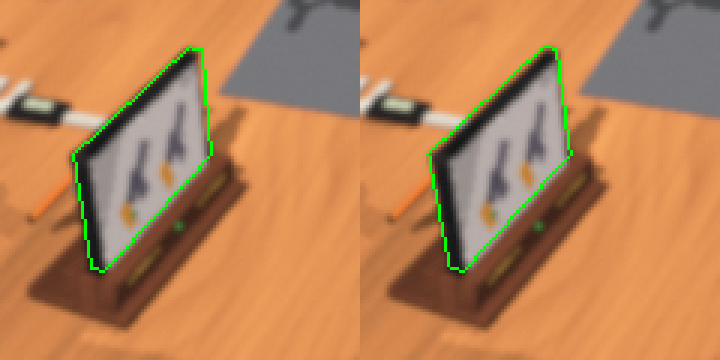

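Both overlays agree: the lean is about 0.07 rad, which is the slot's full play, at x≈0.572, y≈0.184, yaw≈-0.10. I'll grasp aligned with that lean and lift.

```bash
cat >> h.py <<'E'
def tp(fr,bx,by,bz,a,d=.109):
    "TCP pose for tablet base (bx,by in fr, bz) leaning a"
    s,c=np.sin(a),np.cos(a)
    return W(fr,bx+d*s,by,bz+d*c),ori(fr,[-s,0,-c],[-c,0,s])
G=(0.572,0.184,-0.10)
E
python3 - <<'E'
from h import *
a=.07
p,q=tp(G,0,0,.012,a,.235); r.move_ptp(p,q)
p,q=tp(G,0,0,.012,a); r.line_to(p,.12)
F0=np.array(r.current_ft_force())
r.grab(45); print("op",r.current_opening(),(np.array(r.current_ft_force())-F0).round(2),np.round(r.current_ft_torque(),2))
f=r.grab_frame("side");cv2.imwrite("pics/g_side.png",cv2.resize(f["color"][180:345,220:380],None,fx=3.6,fy=3.6)[:,:,::-1])
for h in (.022,.052,.11):
    p,q=tp(G,0,0,h,a); r.line_to(p,.08); print(h,(np.array(r.current_ft_force())-F0).round(2),r.current_opening())
f=r.grab_frame("side");cv2.imwrite("pics/l_side.png",cv2.resize(f["color"][130:345,220:420],None,fx=2.7,fy=2.7)[:,:,::-1])
f=r.grab_frame("top");cv2.imwrite("pics/l_top.png",cv2.resize(f["color"][130:300,170:370],None,fx=3.5,fy=3.5)[:,:,::-1])
print(r.current_t())
E
```

```text
op 0.013456349823564487 [ 1.93 -1.08 -0.31] [-0.09 -0.94 -0.19]
0.022 [ 3.5  -2.04 -2.99] 0.013449557990077415
0.052 [-1.2   0.26 -4.97] 0.013402193376874039
0.11 [ 0.23 -0.74 -5.23] 0.01306819330790907
16.7083
```

View pics/g_side.png

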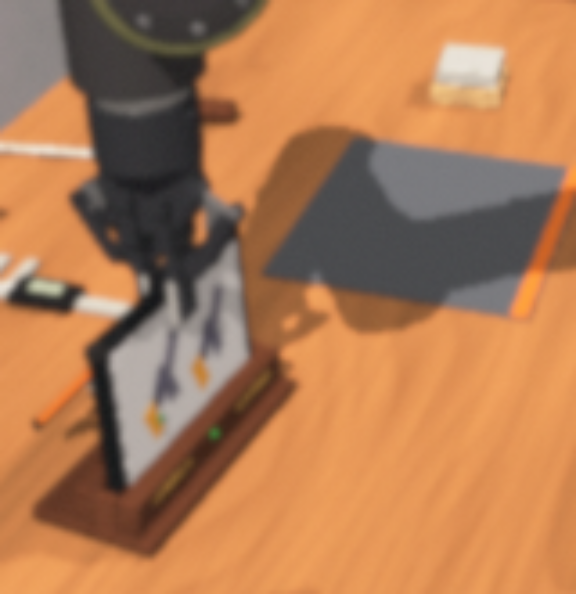

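View pics/l_side.png

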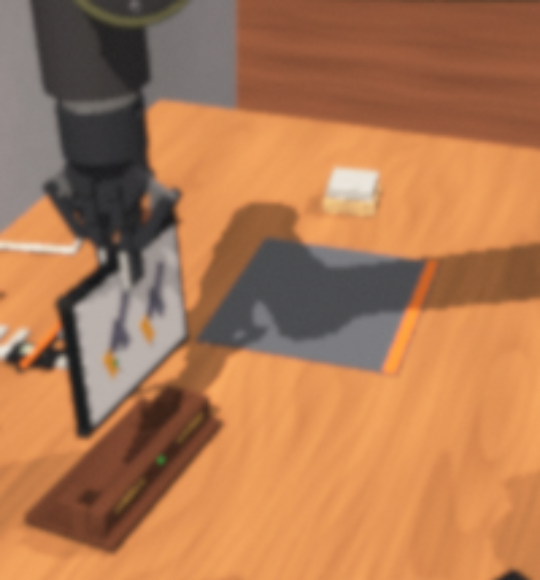

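View pics/l_top.png

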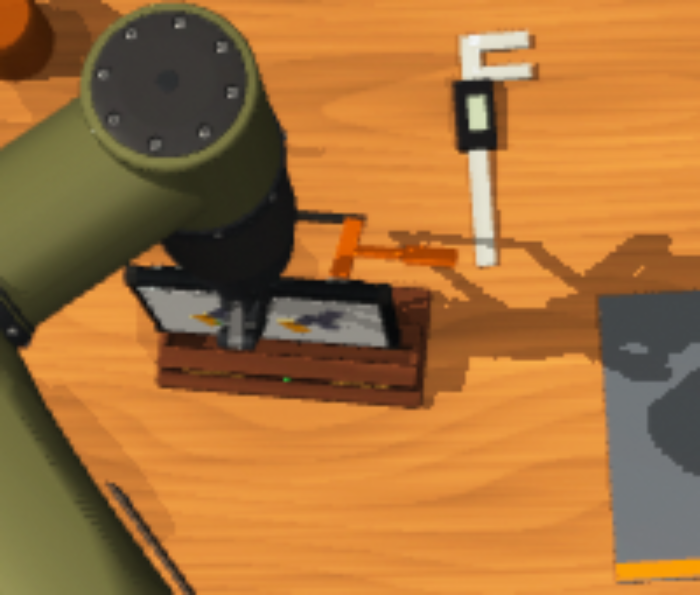

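The tablet is lifted clear and level, with the leg still open. Next I'll carry it to the mat, tilting it to 0.39.

```bash
python3 - <<'E'
from h import *
p,q=tp(M,-.035,0,.11,.39); r.line_to(p,.16,ori=q)
r.pause(.2);F0=np.array(r.current_ft_force());print(F0.round(2))
p,q=tp(M,-.035,0,.025,.39); r.line_to(p,.08)
f=r.grab_frame("side");cv2.imwrite("pics/m_side.png",cv2.resize(f["color"][130:300,240:440],None,fx=3.5,fy=3.5)[:,:,::-1])
f=r.grab_frame("top");cv2.imwrite("pics/m_top.png",cv2.resize(f["color"][180:310,290:490],None,fx=3.5,fy=3.5)[:,:,::-1])
for n in("top","side"):
  for k in ("tablet","leg_foot"): print(n,k,[(np.round(m["at"],4),round(m["conf"],2)) for m in r.mark_of(n,k)][:2])
print(W(M,-.035,0,.025),W(M,.05,0,.025),r.current_opening(),r.current_t())
E
```

```text
[-0.12 -0.38 -4.54]
top tablet [(array([ 0.4615, -0.217 ,  0.0264]), 0.96), (array([0.5751, 0.1823, 0.0015]), 0.71)]
top leg_foot [(array([ 0.559 , -0.2139,  0.0262]), 0.7)]
side tablet []
side leg_foot [(array([ 0.5577, -0.2143,  0.0269]), 0.48)]
[np.float64(0.46531848274804716), np.float64(-0.21753729976317948), 0.025] [np.float64(0.5502735960742182), np.float64(-0.21477528605260077), 0.025] 0.013526673293257763 21.1083
```

View pics/m_side.png

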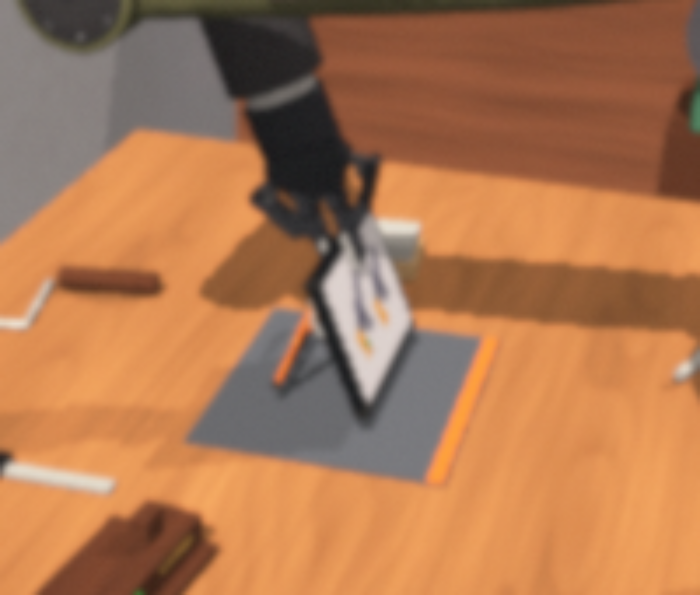

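View pics/m_top.png

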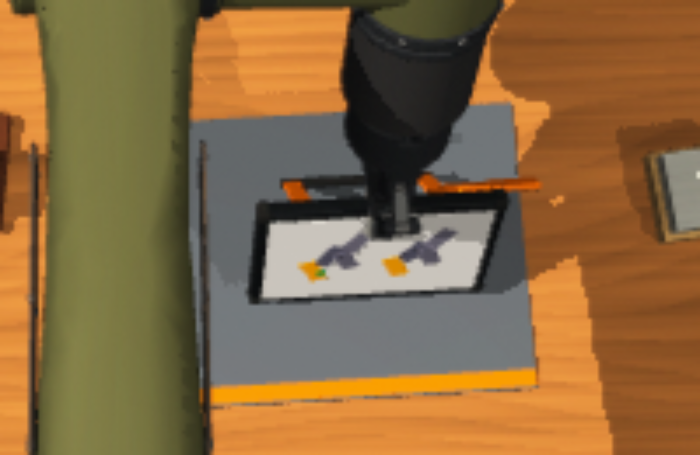

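The tablet is level above the mat, parallel to the stripe, with the leg open. I'll lower it to contact.

```bash
python3 - <<'E'
from h import *
F0=np.array(r.current_ft_force()); T0=np.array(r.current_ft_torque())
for h in (.014,.010,.008,.007,.006,.005,.004,.003,.002):
    p,q=tp(M,-.035,0,h,.39); r.line_to(p,.03); r.pause(.05)
    F=np.mean([r.current_ft_force() for _ in range(1)],0)-F0; print(h,F.round(2),(np.array(r.current_ft_torque())-T0).round(2),np.round(r.current_ee_pos(),4)[2]-p[2])
    if F[2]>5: break
print(r.current_t())
E
```

```text
0.014 [-1.09 -0.79 -0.49] [0.01 0.02 0.01] 8.491247555288128e-05
0.01 [-0.85 -0.09 -0.15] [-0.01  0.01 -0.04] -0.00011508752444711057
0.008 [-1.06 -0.53 -1.11] [ 0.05 -0.02  0.03] -1.5087524447135459e-05
0.007 [-0.25 -0.08 -0.7 ] [-0.    0.02 -0.02] -1.508752444712158e-05
0.006 [-1.43  0.32 -1.51] [-0.02  0.03 -0.04] -1.508752444712158e-05
0.005 [-0.    0.31  2.22] [ 0.09  0.35 -0.04] 0.00048491247555287886
0.004 [-2.01  2.02  9.28] [ 0.64  1.64 -0.31] 0.0013849124755528769
23.5083
```

```bash
python3 - <<'E'
from h import *
p,q=tp(M,-.035,0,.0048,.39); r.line_to(p,.03); r.pause(.2); print(np.round(r.current_ft_force(),2))
f=r.grab_frame("side");cv2.imwrite("pics/d_side.png",cv2.resize(f["color"][150:280,250:400],None,fx=4.6,fy=4.6)[:,:,::-1])
print(r.current_t())
E
```

```text
[0.46 1.04 4.87]
24.0083
```

View pics/d_side.png

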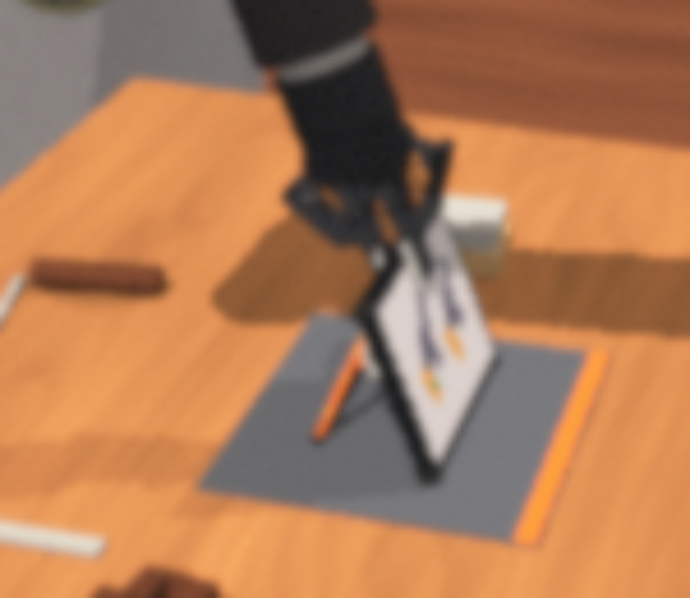

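```bash
python3 - <<'E'
from h import *
for h in (.0053,.0057):
    p,q=tp(M,-.035,0,h,.39); r.line_to(p,.03); r.pause(.15); F=np.array(r.current_ft_force()); print(h,F.round(2),np.round(r.current_ft_torque(),2))
    if F[2]<1: break
r.open_gripper(); r.pause(.2)
print(np.round(r.current_ft_force(),2))
for c,s in(("side",(slice(150,280),slice(250,400))),("top",(slice(180,310),slice(310,460)))):
    f=r.grab_frame(c);cv2.imwrite(f"pics/e_{c}.png",cv2.resize(f["color"][s],None,fx=4.6,fy=4.6)[:,:,::-1])
print(r.current_opening(),r.current_t())
E
```

```text
0.0053 [ 1.04 -0.06  3.59] [ 0.13 -0.96 -0.04]
0.0057 [ 2.66 -0.98  0.53] [-0.24 -1.71  0.13]
[ 0.04 -0.19  0.12]
0.08543220871305783 25.8
```

View pics/e_side.png

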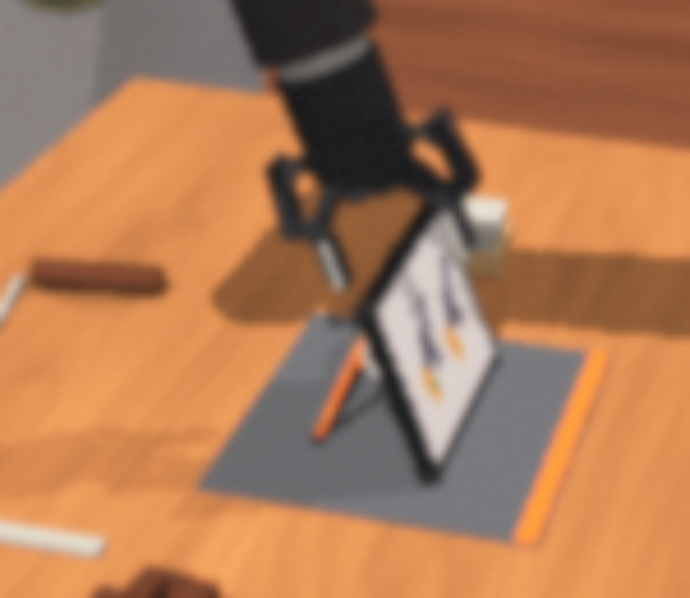

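View pics/e_top.png

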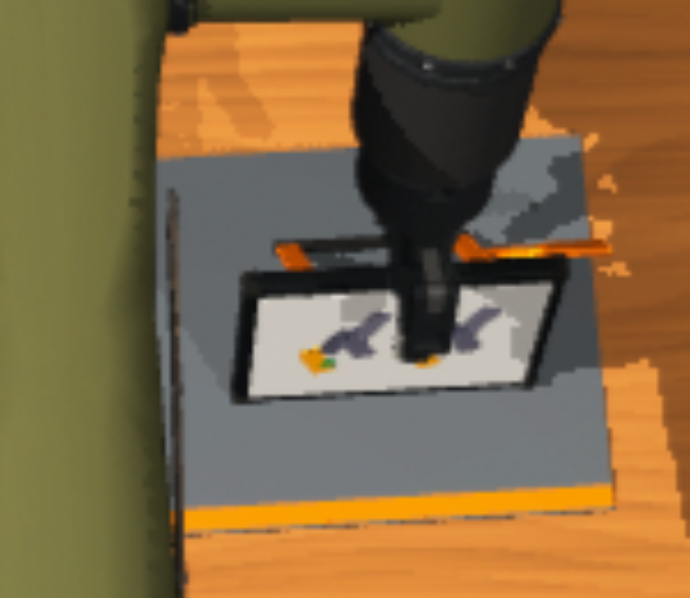

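The tablet stands by itself between the open fingers. I'll retreat along the tool axis.

```bash
python3 - <<'E'
from h import *
p,q=tp(M,-.035,0,.0057,.39,.25); r.line_to(p,.12)
print(np.round(r.current_ft_force(),2))
r.move_joints([-0.964,0.04,0.085,0,-1.615,-0.334]); r.pause(.3)
for c,s in(("side",(slice(150,280),slice(250,400))),("top",(slice(180,310),slice(310,460)))):
    f=r.grab_frame(c);cv2.imwrite(f"pics/z_{c}.png",cv2.resize(f["color"][s],None,fx=4.6,fy=4.6)[:,:,::-1])
    cv2.imwrite(f"pics/zf_{c}.png",f["color"][:,:,::-1])
    if c=="top": 
        # lower edge of the screen, measured below
        np.savez("pics/z_top.npz",**f)
    for k in ("tablet","leg_tab","leg_foot"): print(c,k,[(np.round(m["at"],4),round(m["conf"],2)) for m in r.mark_of(c,k)][:2])
print(r.current_t())
E
```

```text
[ 0.35  0.43 -0.27]
side tablet [(array([ 0.4643, -0.2147,  0.003 ]), 0.94), (array([ 0.5004, -0.216 ,  0.0019]), 0.22)]
side leg_tab [(array([0.5738, 0.1813, 0.    ]), 0.21)]
side leg_foot [(array([ 0.5602, -0.213 ,  0.0072]), 0.64)]
top tablet [(array([ 0.4611, -0.2174,  0.0054]), 0.73), (array([ 0.5496, -0.5029,  0.0011]), 0.71)]
top leg_tab [(array([ 0.5418, -0.3339,  0.0543]), 0.79)]
top leg_foot [(array([ 0.558 , -0.2132,  0.0067]), 0.53)]
29.7917
```

View pics/z_side.png

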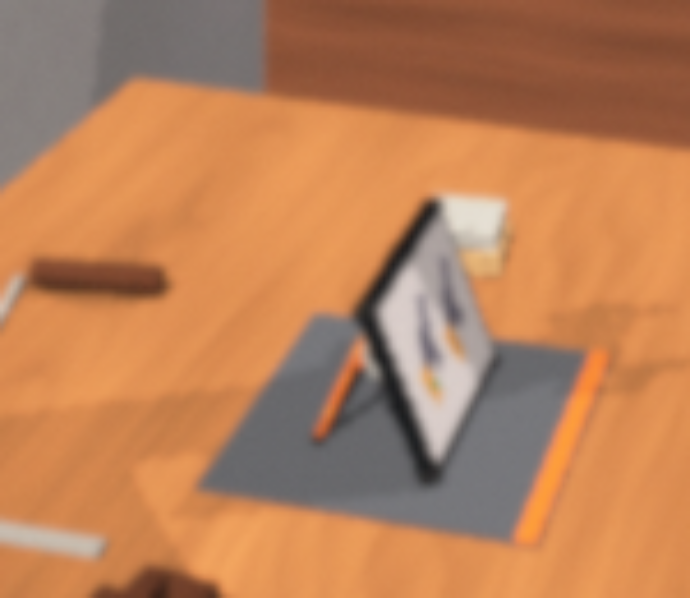

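View pics/z_top.png

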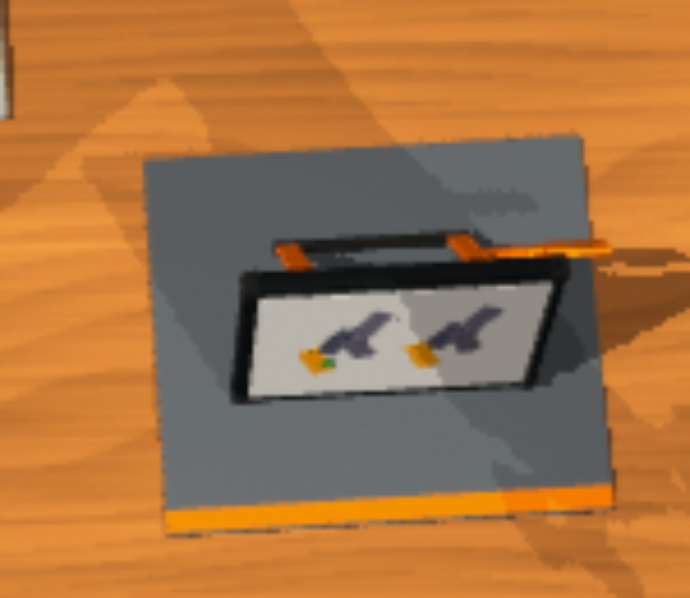

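View pics/zf_top.png

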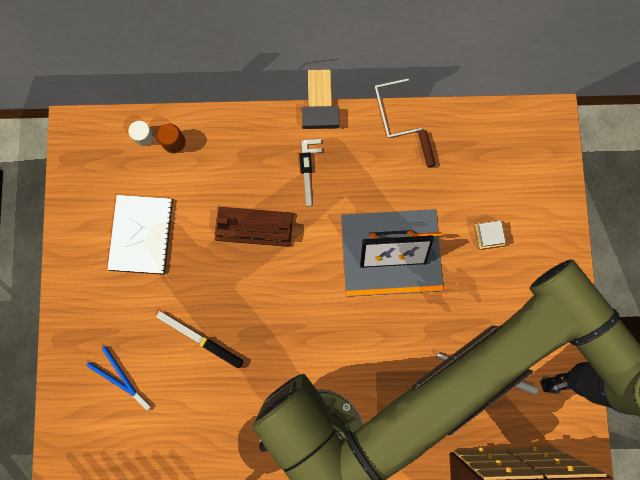

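The tablet stands alone, parallel to the stripe to within about 1°, and nothing else has moved. Handing in.

```bash
python3 -c "
from rig import r
print(r.finish_job(), r.current_t())"
```

```text
the job is handed in; nothing more can be done
the job is handed in; nothing more can be done
```

I opened the orange leg until it snapped over, lifted the tablet out of the dock and stood it on the mat, then handed the job in. The last clock reading was 29.8 s, against the 56 s limit.

- **Leg:** I pushed the side tab with shut fingers. The push peaked at about 4 N and fell to zero as the leg snapped over, and the pictures show the leg open from then on.
- **Standing:** after release the tablet stayed up by itself on its lower edge and the leg, with the screen facing the stripe. Its lower edge is within about 1° of the stripe.
- **Position:** the middle between its lower edge and foot is about 11 mm from the mat's centre, on the side away from the stripe. The lower edge itself is about 37 mm from the centre, towards the stripe. I compromised because "the middle" could mean either.
- **Other items:** the caliper, file, sketchbook and steel block look unmoved in the top view, and the arm is back at its start pose, clear of everything.

Three things were not as expected:
- **Lean in the dock:** the push tipped the tablet back about 0.07 rad in the slot. I measured this and gripped it at that angle.
- **Extra load at set-down:** the first contact pressed about 4–5 N more than the tablet's weight. I eased off to nearly zero before opening the fingers.
- **Foot distance:** the networks put the foot about 96 mm behind the lower edge, against the 85 mm given. That is more than their stated 4 mm error, and I did not resolve it.

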